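Tip a shelf sample over onto the sanding pad

TASK

Turn the little shelf board, which lies on the two battens, over onto the raised sanding pad for work on its other face, without gripping it or picking it up: with the fingertips push it flat against the near edge of the pad, keep pushing so that its near side tips up and it flips over that edge, then push it on until it lies flat, upside down, wholly on the pad and roughly square to it. Leave the can, brush, sanding block and drinking bottle where they are.

Things in the scene. Friction and masses are not known exactly. Their poses are not given: they have to be found in the camera images.
- pad: Sanding pad fixed to the bench: slab of brown wood with dark rubber top, 150 (its x) x 220 (y) x 26 mm high. Origin at the centre of its underside; z up; x points away from the robot: the near edge is the upright face at x = -75 mm.
- battens: Two straight brown wooden battens fixed to the bench, 10 mm high and 10 mm wide, running from the pad's near edge towards the robot. Same origin and axes as the pad: they lie at y = -62 and +62 mm, from x = -75 to -245 mm. A closed or half-open hand's fingers fit down between them.
- board: Loose pale wood shelf sample, 92 (its x) x 160 (y) x 18 mm thick, 0.09-0.18 kg, origin at its centre. z points out of the face with two dark screw holes: up at first, down at the end. Long edges (x = -46, +46 mm) are half-round, radius 9 mm. Starts flat on the battens, underside 10 mm above the bench, +x edge 25 to 40 mm short of the pad's near edge, within 0.2 rad of parallel.
- pad_edge (a point): Middle of the top line of the pad's near edge, 26 mm above the bench; axes as the pad's. Pushed against it with its near edge raised, the board turns about its far long edge at the foot of the wall, on the battens; the near edge clings to the fingertip and rolls down it. Past upright it falls onto the pad, 15 to 30 mm short of wholly on it, or leaning, its near edge still on the battens.
- can: Bystander: closed tin of wood finish with a paper label, 80 mm diameter, 100 mm high, standing beside the work. Origin at the centre of its underside.
- brush: Bystander: brush with a wooden handle, 190 mm long, lying beside the work. Origin near its middle, on the bench.
- sander: Bystander: cork sanding block, 110 x 65 x 30 mm, beside the work. Origin at the centre of its underside.
- flask: Bystander: drinking bottle, 68 mm diameter, 190 mm high, standing beside the pad. Origin at the centre of its underside.

How it is judged (in metres and radians):
On the way, in this order (a step that is already met when the one before it is completed fails the run):
1. the board is pushed against the near edge of the pad, still lying (tilt below 0.6 rad) (contact force between board and pad above 0.2 N and angle between board's own z axis and vertical below 0.6 rad and x of board in the frame of pad below -0.09 m), for 0.05 s.
2. the board is tipped up on edge (tilt 1.0 to 2.2 rad) at the near edge of the pad (angle between board's own z axis and vertical between 1 and 2.2 rad and x of board in the frame of pad between -0.14 and -0.03 m), for 0.04 s.
At the end, for the whole second after the job is handed in: The board lies still and flat on the pad, screw-hole face down (within 0.1 rad), wholly on the pad (its edges at most about 4 mm beyond the pad's edges when square) and square to it within 0.2 rad (angle between board's own z axis and vertical above 3.04 rad and x of board in the frame of pad between -0.033 and 0.033 m and y of board in the frame of pad between -0.034 and 0.034 m and angle between the x axis of board and the x axis of pad, either way round below 0.2 rad and height (world z) of board between 0.031 and 0.039 m and linear speed of board below 0.01 m/s and angular speed of board below 0.1 rad/s); the robot touches nothing.
It fails at once if the board is lifted: its centre rises more than 95 mm above the bench (height (world z) of board above 0.095 m).
It fails at once if the board is gripped between the fingers (contact force between the fingers and board above 0.5 N and x of the grasp point in the frame of board between -0.05 and 0.05 m and y of the grasp point in the frame of board between -0.085 and 0.085 m and z of the grasp point in the frame of board between -0.006 and 0.006 m).
It fails at once if the can, brush, sanding block or drinking bottle is moved more than 20 mm (distance of any of can, brush, sander, flask from where it was at the start of the episode above 0.02 m).
It also fails if it takes over 64 s, if anything falls off the work surface, if the arm or the gripper's body presses on something with over 40 N, if the wrist force passes 120 N, or if a joint passes its speed limit or range.

ROBOT

A 6-joint arm with a two-finger parallel gripper is mounted at the origin on the work surface. World frame = base frame: x ahead of the robot, y to its left, z up, the work surface at z = 0. Lengths are in mm, angles in rad, forces in N, time in s.
With the tool pointing down it reaches from about 325 to 900 mm from the base axis. Payload 6.1 kg.
Tool frame: the origin (TCP) lies between the finger pads; the fingertips stand 25 mm ahead of it and the grasp point (between the pads) lies 6 mm ahead of it; z points along the fingers, y is the direction in which the jaws open and shut (so a half turn about z gives the same grasp; the last joint's range is limited). The gripper opens to 87 mm and grips with 3 to 60 N. Pads are 19 mm wide; open, the fingers measure 117 mm over their backs; the gripper's body (75 mm by 190 mm) begins 51 mm behind the grasp point.
Start: joints at [-1.242, 0.22, 1.526, -0, 1.395, -0.126], TCP at [274.544, -561.464, 247.538] pointing down, gripper open.
Joint ranges: [-2.98, 2.98], [-0.91, 2.08], [0.09, 2.57], [-1.24, 4.39], [0.2, 2.65], [-2.68, 2.68]. Speed limits (rad/s): [2.57, 2.57, 3.01, 3.14, 3.14, 3.14].

INTERFACE

Orientations are given as [roll, pitch, yaw] about the fixed x, y, z axes, in that order (R = Rz(yaw) Ry(pitch) Rx(roll)).
In Python, from plant import r, read_camera gives the robot as it stands.
- The arm moves only by the shell command python3 -m pendant 'ROWS'. ROWS is JSON, a list of rows, each a list of 3 entries, a list of its own where there are three numbers: the turn, a rotation vector about the tool's x, y, z in rad, then the shift along the tool's x, y, z in m, then the opening, from 0 (shut) to 1 (fully open). A call has exactly 10 rows; each row is the pose to reach, as a shift and turn from the pose measured when the call began, along the tool's axes at that moment; what a row does not reach only later rows make up. A row lasts 1/8 s, in which the tool goes at most 62.5 mm and 10.7 degrees, less where a joint would pass 70% of its speed; a pose out of reach is approached as far as the arm can. A call with a gripper value outside its range is refused whole. The fingers move at their own pace and stop on an object; the grip force is fixed at half the most. Time passes only in rows, so rows that repeat a pose let the fingers close, or fill a call up. It gives the time, the measured TCP pose, the force and the opening at its end, in the units of the state.
- r.state(): the state, without advancing time (a new reading comes with each control period).
- read_camera(name): name is "side" or "top" or "wrist"; returns a dict with "pixels" (420x560x3 uint8, red, green, blue), "z_map" (420x560 float32, mm along the optical axis (not along the pixel's ray), 0 where there is no reading), "fovy" (degrees; the focal length in pixels is half the picture's height over the tangent of half this angle, whatever the lens; pixels are square), "cx", "cy" (the principal point, pixels), "k1" (the pictures are not rectified: a ray, as slopes to the right and down, at radius r is drawn at 1 + k1 r^2 times it, then the intrinsics apply), "extrinsics" (4x4, takes a point from world to camera coordinates). Camera axes: x right, y up, looking along -z (the intrinsics and any distortion apply to the point x, -y, -z); pixel columns grow to the right and rows downward; lengths in mm; the calibration is good to about 2 mm. A picture is of the moment at which its call begins.
- r.sign_off(): hands the job in, once; it reports no verdict.
The state is a dict: "clock": time; "q": joint angles; "dq": joint speeds; "joint_efforts": joint torques, N m; "tcp_pos": TCP position; "tool_rot": TCP orientation; "force": force on the tool from outside, world axes, zero at the start; "wrist_torque": the same for the moment, N m; "finger_gap": finger opening in mm.
Only numpy, scipy, OpenCV 4.12 (cv2) and the standard library are available. Lean on these libraries where they do the work, as an engineer would, in place of code of your own. Each camera call takes 0.05 s, during which the arm holds its last target.

## Working session

There is one attempt and no reset: what is moved stays moved. The work goes in short steps, Python scripts to look and compute and a shell command to move; the robot and the scene stay as the last step left them, time stands still between calls to the robot, and variables do not carry over. Pictures are saved under pics/ and viewed, and the job is handed in when it is done.

```bash
ls; mkdir -p pics
cat > h.py <<'E'
import numpy as np, cv2
from plant import r, read_camera
E
python3 - <<'E'
from h import *
s=r.state(); print(s)
for n in ("side","top","wrist"):
    c=read_camera(n); cv2.imwrite(f"pics/{n}0.png",c["pixels"][:,:,::-1]); np.savez(f"/tmp/{n}0.npz",**c)
    print(n,c["fovy"],c["cx"],c["cy"],c["k1"],c["extrinsics"].round(3).tolist())
E
```

```text
pics
{'clock': 0.0, 'q': array([-1.24209813e+00,  2.21245591e-01,  1.52760874e+00,  3.45616112e-05,
        1.39473763e+00, -1.26100364e-01]), 'dq': array([-1.31905111e-03, -1.27109164e-03,  1.11747456e-03, -3.79680208e-04,
        3.19455370e-04, -3.01290728e-05]), 'joint_efforts': array([ 3.68352039e-04, -4.94609177e+01, -3.87377143e+01,  6.99603581e-02,
        5.72721020e-02, -1.67186527e-04]), 'tcp_pos': array([ 274.36701431, -560.90844899,  246.4264349 ]), 'tool_rot': array([-3.13961351e+00, -2.85189852e-04,  4.54792187e-01]), 'force': array([ 0.25410361, -0.03234258,  1.11043331]), 'wrist_torque': array([ 0.02966797, -0.01337587,  0.00969793]), 'finger_gap': 87.21267210774789}
side 47.88650956361985 269.09563360068256 215.75674641227462 -0.053401093947203396 [[-0.989, -0.146, 0.009, 569.721], [0.09, -0.557, 0.826, -68.5], [-0.115, 0.818, 0.564, -1068.973], [0.0, 0.0, 0.0, 1.0]]
top 47.759387831271695 281.1819010669331 213.52265166644258 -0.0943209374305276 [[0.02, -1.0, 0.004, 65.514], [0.997, 0.02, 0.071, -603.18], [-0.071, 0.003, 0.997, -1229.997], [0.0, 0.0, 0.0, 1.0]]
wrist 69.55150525786668 284.73653286510415 207.88679730428652 -0.0017595218924930775 [[0.44, -0.898, -0.003, -623.552], [0.87, 0.427, -0.246, 29.934], [0.222, 0.106, 0.969, -389.181], [0.0, 0.0, 0.0, 1.0]]
```

View pics/top0.png

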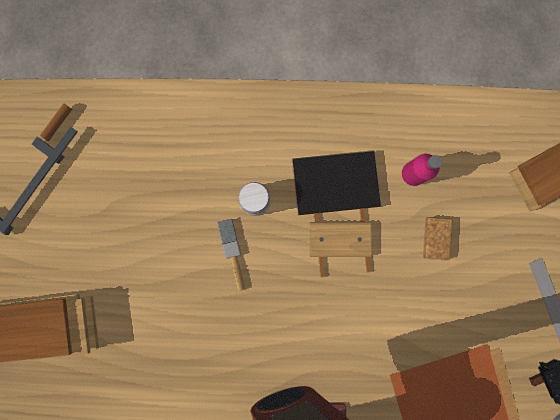

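View pics/side0.png

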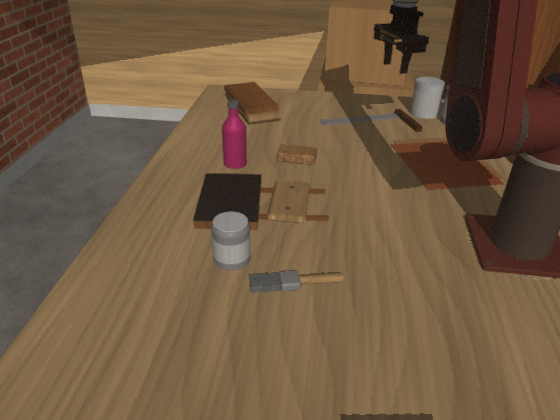

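View pics/wrist0.png

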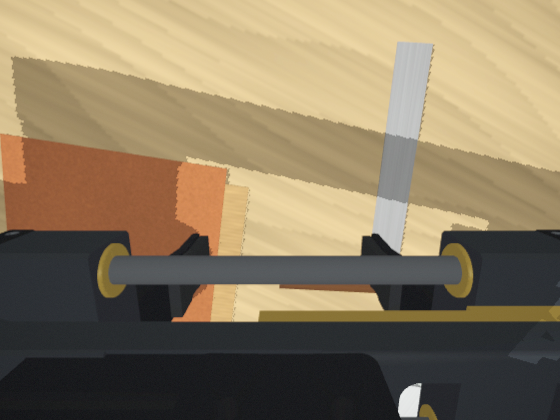

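The top view shows the pad around (340,182) and the board on the battens around (342,240). The can is at (254,198), the brush at (232,250), the sander at (440,238) and the flask at (420,168). Next I'll measure these.

```bash
cat > h.py <<'E'
import numpy as np, cv2
from plant import r, read_camera
def K(c):
    f=210/np.tan(np.radians(float(c["fovy"]))/2); return np.array([[f,0,float(c["cx"])],[0,f,float(c["cy"])],[0,0,1.]])
def slopes(c,uv):
    return cv2.undistortPoints(np.array(uv,float).reshape(-1,1,2),K(c),np.array([float(c["k1"]),0,0,0])).reshape(-1,2)
def ray(c,uv):
    E=np.asarray(c["extrinsics"],float);s=slopes(c,uv)
    d=np.c_[s[:,0],-s[:,1],-np.ones(len(s))]@E[:3,:3]
    return -E[:3,:3].T@E[:3,3],d
def onz(c,uv,z):
    o,d=ray(c,uv); return o+d*((z-o[2])/d[:,2])[:,None]
def deproj(c,uv):
    uv=np.array(uv,float).reshape(-1,2);o,d=ray(c,uv)
    z=np.array([c["z_map"][int(round(v)),int(round(u))] for u,v in uv]); return o+d*z[:,None]
def cloud(c,mask=None,step=1):
    m=c["z_map"]>0
    if mask is not None: m&=mask>0
    v,u=np.nonzero(m); return deproj(c,np.c_[u,v])
def proj(c,P):
    E=np.asarray(c["extrinsics"],float);P=np.atleast_2d(P)@E[:3,:3].T+E[:3,3]
    x=P[:,0]/-P[:,2];y=-P[:,1]/-P[:,2];q=1+float(c["k1"])*(x*x+y*y);k=K(c)
    return np.c_[k[0,0]*x*q+k[0,2],k[1,1]*y*q+k[1,2]]
def snap(n,tag):
    c=read_camera(n); cv2.imwrite(f"pics/{n}{tag}.png",c["pixels"][:,:,::-1]); np.savez(f"/tmp/{n}{tag}.npz",**c); return c
E
python3 - <<'E'
from h import *
c=dict(np.load("/tmp/top0.npz")); s=dict(np.load("/tmp/side0.npz"))
hsv=cv2.cvtColor(c["pixels"],cv2.COLOR_RGB2HSV)
P=deproj(c,[(340,182),(320,195),(345,228),(335,245),(254,198),(440,238),(230,240),(420,168),(342,350-70)])
print(P.round(1))
# pad: dark mask
m=(c["pixels"].max(2)<45).astype(np.uint8); m[:140]=0;m[230:]=0;m[:,:285]=0;m[:,395:]=0
k=max(cv2.findContours(m,0,2)[0],key=cv2.contourArea); rc=cv2.minAreaRect(k);b=cv2.boxPoints(rc);print("pad px",b)
Q=onz(c,b,26);print(Q.round(1),Q.mean(0),[np.linalg.norm(Q[i]-Q[i-1]) for i in range(4)])
# board by depth cloud
pts=cloud(c); 
w=c["z_map"]; v,u=np.nonzero(w>0); sel=(pts[:,2]>20)&(pts[:,2]<35)&(u>300)&(u<390)&(v>217)&(v<265)
mm=np.zeros(w.shape,np.uint8);mm[v[sel],u[sel]]=1; print(sel.sum(),np.median(pts[sel,2]))
k=max(cv2.findContours(mm,0,2)[0],key=cv2.contourArea); b=cv2.boxPoints(cv2.minAreaRect(k));print("board px",b)
Q=onz(c,b,24);print(Q.round(1),Q.mean(0),[np.linalg.norm(Q[i]-Q[i-1]) for i in range(4)])
o=c["pixels"][140:300,210:470,::-1];cv2.imwrite("pics/crop0.png",cv2.resize(o,None,fx=3,fy=3))
o=s["pixels"][140:300,180:360,::-1];cv2.imwrite("pics/scrop0.png",cv2.resize(o,None,fx=4,fy=3.7))
E
```

```text
[[ 687.8  -75.9   28.7]
 [ 651.9  -23.3   31.2]
 [ 566.6  -90.7   26.8]
 [ 521.5  -64.7   28.8]
 [ 633.5  146.1   97.7]
 [ 544.8 -343.    30.8]
 [ 529.2  211.2   18. ]
 [ 711.9 -258.5  134.6]
 [ 429.   -87.7    3. ]]
pad px [[292.26575 159.02467]
 [374.25208 150.39452]
 [380.0877  205.83287]
 [298.10138 214.46303]]
[[ 747.    51.2   26. ]
 [ 775.4 -167.4   26. ]
 [ 627.1 -183.4   26. ]
 [ 599.8   33.2   26. ]] [687.32950915 -66.60004183  26.        ] [np.float64(148.2362748609849), np.float64(220.41147580379547), np.float64(149.16900972271762), np.float64(218.29982011919978)]
2111 27.66674971730572
board px [[310. 222.]
 [370. 222.]
 [370. 256.]
 [310. 256.]]
[[ 580.7    1.4   24. ]
 [ 583.9 -157.2   24. ]
 [ 494.4 -158.    24. ]
 [ 491.6   -0.    24. ]] [537.63910076 -78.43243698  24.        ] [np.float64(89.1876361938615), np.float64(158.66837781502028), np.float64(89.5041245796295), np.float64(157.9742043424786)]
```

View pics/crop0.png

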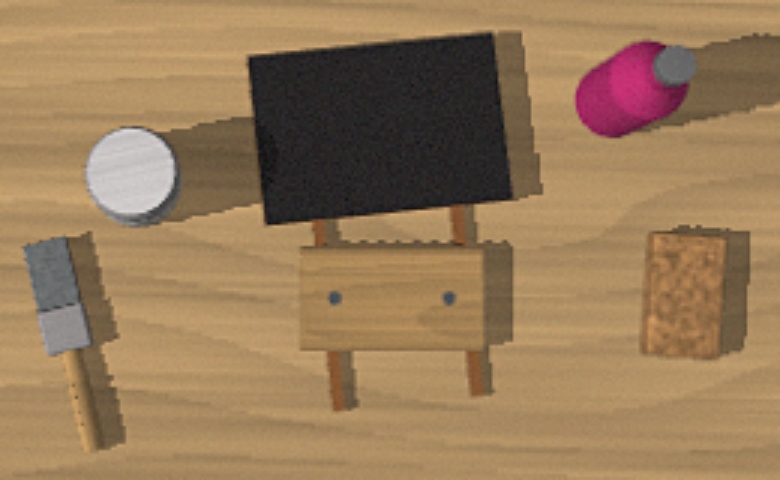

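In the crop, the pad is dark, its yaw is about +0.12 rad, and its centre is near (687,-67). The board is nearly parallel to the world axes. I'll cross-check with the side camera.

```bash
cat >> h.py <<'E'
def quad(m):
    k=max(cv2.findContours(m.astype(np.uint8),0,2)[0],key=cv2.contourArea); k=cv2.convexHull(k)
    return cv2.approxPolyDP(k,0.04*cv2.arcLength(k,True),True).reshape(-1,2).astype(float)
def tri(c1,u1,c2,u2):
    o1,d1=ray(c1,[u1]);o2,d2=ray(c2,[u2]);d1=d1[0];d2=d2[0]
    A=np.c_[d1,-d2];t=np.linalg.lstsq(A,o2-o1,rcond=None)[0];p=o1+d1*t[0];q=o2+d2*t[1];return (p+q)/2,np.linalg.norm(p-q)
E
python3 - <<'E'
from h import *
c=dict(np.load("/tmp/top0.npz")); s=dict(np.load("/tmp/side0.npz"))
m=(c["pixels"].max(2)<45); m[:140]=0;m[230:]=0;m[:,:285]=0;m[:,395:]=0
q1=quad(m)
m=(s["pixels"].max(2)<45); m[:165]=0;m[230:]=0;m[:,:185]=0;m[:,270:]=0
q2=quad(m); print(q1,q2)
print(onz(c,q1,26).round(1));print(onz(s,q2,26).round(1))
A=onz(c,q1,26);B=onz(s,q2,26)
for a,u in zip(A,q1):
    j=np.argmin(np.linalg.norm(B-a,axis=1)); p,e=tri(c,u,s,q2[j]); print(p.round(1),round(e,1))
# screw holes
for cc,box in((c,(220,258,305,380)),(s,(180,222,272,312))):
    a,b,x,y=box; sub=cc["pixels"][a:b,x:y]; hs=cv2.cvtColor(sub,cv2.COLOR_RGB2HSV)
    g=((sub[:,:,0].astype(int)-sub[:,:,2])<25)&(sub.max(2)<130)
    n,l,st,ce=cv2.connectedComponentsWithStats(g.astype(np.uint8)); print([(st[i,4],(ce[i]+[x,a]).round(1).tolist()) for i in range(1,n)])
w=np.load("/tmp/wrist0.npz")["extrinsics"];print("wrist cam",-w[:3,:3].T@w[:3,3])
E
```

```text
[[373. 151.]
 [380. 205.]
 [299. 214.]
 [293. 159.]] [[206. 174.]
 [259. 175.]
 [256. 220.]
 [195. 219.]]
[[ 773.7 -164.    26. ]
 [ 629.3 -183.2   26. ]
 [ 601.1   30.8   26. ]
 [ 747.1   49.3   26. ]]
[[ 772.4 -162.1   26. ]
 [ 630.2 -179.7   26. ]
 [ 602.4   30.6   26. ]
 [ 743.3   49.3   26. ]]
[ 773.5 -164.3   24.7] 0.9
[ 630.2 -183.6   23.8] 1.3
[601.7  30.9  26.2] 1.3
[745.3  48.9  25.8] 3.6
[(np.int32(13), [321.1, 238.8]), (np.int32(14), [359.4, 238.8])]
[(np.int32(6), [291.0, 186.5]), (np.int32(7), [287.3, 207.6])]
wrist cam [ 334.37320194 -531.6493075   383.03871693]
```

View pics/scrop0.png

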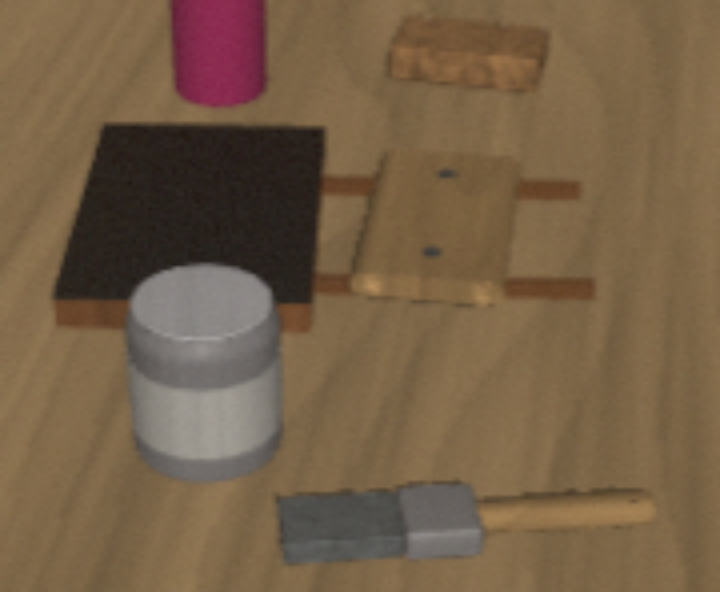

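```bash
python3 - <<'E'
from h import *
c=dict(np.load("/tmp/top0.npz")); s=dict(np.load("/tmp/side0.npz"))
for a,b in(([321.1,238.8],[287.3,207.6]),([359.4,238.8],[291,186.5])): print(tri(c,a,s,b))
E
python3 -m pendant '[[[0,0,0.04],[0.04,-0.036,0.01],0.5],[[0,0,0.08],[0.085,-0.076,0.02],0.5],[[0,0,0.12],[0.13,-0.117,0.03],0.5],[[0,0,0.16],[0.175,-0.157,0.04],0.5],[[0,0,0.2],[0.22,-0.198,0.05],0.5],[[0,0,0.24],[0.265,-0.238,0.06],0.5],[[0,0,0.28],[0.31,-0.279,0.07],0.5],[[0,0,0.31],[0.345,-0.31,0.083],0.5],[[0,0,0.33],[0.3765,-0.3388,0.0964],0.5],[[0,0,0.33],[0.3765,-0.3388,0.0964],0.5]]'
```

```text
(array([536.56054671, -28.01663428,  29.32879052]), np.float64(0.9646446444689745))
(array([ 538.4954848 , -128.66925767,   28.88586918]), np.float64(0.9105334907171192))
clock: 1.4
tcp_pos: [463.2, -88.4, 149.5]
tool_rot: [-3.138, 0.003, 0.129]
force: [-0.1, 0.0, 0.1]
finger_gap: 43.4
```

Run:
```python
from h import *
c=snap("wrist","1"); 
print(r.state()["force"],r.state()["q"])
t=snap("top","1")
C=np.array([687.5,-67]);a=.125
def W(x,y,z): return [C[0]+np.cos(a)*x-np.sin(a)*y,C[1]+np.sin(a)*x+np.cos(a)*y,z]
P=[W(-75,110,26),W(-75,-110,26),W(-245,62,10),W(-245,-62,10)]
print(proj(c,P).round(0))
o=c["pixels"][:,:,::-1].copy()
for p in proj(c,P): cv2.circle(o,tuple(int(v) for v in p),4,(0,0,255),1)
cv2.imwrite("pics/wrist1m.png",o)
```

```text
[-0.79921564 -0.3734697  -0.03700048] [-3.59743705e-01 -5.27256768e-02  2.00857816e+00  9.34786345e-04
  1.18836825e+00  1.08261577e+00]
[[152.  18.]
 [439.  19.]
 [228. 224.]
 [358. 225.]]
```

View pics/wrist1m.png

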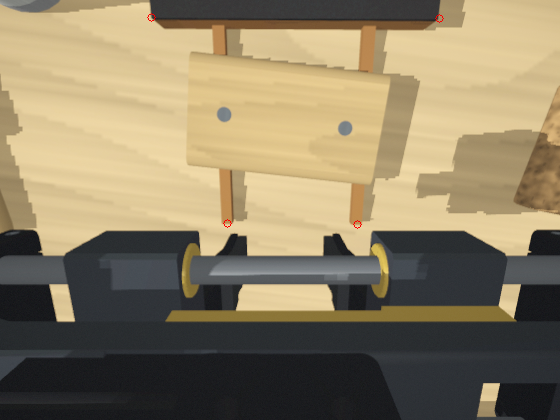

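View pics/top1.png

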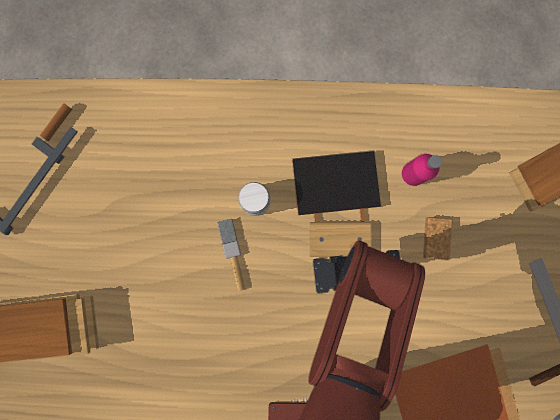

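The wrist view shows the projected pad corners at (152,18) and (439,19) and the batten ends at (228,224) and (358,225), all on their features. The pad pose holds, so I'll descend behind the board and push it towards the wall.

```bash
python3 -m pendant '[[[0,0,0],[0,0.002,0.04],0.5],[[0,0,0],[0,0.002,0.08],0.5],[[0,0,0],[0,0.002,0.11],0.5],[[0,0,0],[0,0.002,0.12],0.5],[[0,0,0],[0.008,0.002,0.12],0.5],[[0,0,0],[0.016,0.002,0.12],0.5],[[0,0,0],[0.024,0.002,0.12],0.5],[[0,0,0],[0.032,0.002,0.12],0.5],[[0,0,0],[0.04,0.002,0.12],0.5],[[0,0,0],[0.04,0.002,0.12],0.5]]'
python3 - <<'E'
from h import *
c=snap("wrist","2"); c=snap("side","2"); cv2.imwrite("pics/scrop2.png",cv2.resize(c["pixels"][110:290,180:360,::-1],None,fx=3.3,fy=3.3))
E
```

```text
clock: 2.75
tcp_pos: [504.4, -87.7, 30.9]
tool_rot: [-3.141, -0.0, 0.127]
force: [0.0, 0.8, 0.4]
finger_gap: 43.4
```

View pics/wrist2.png

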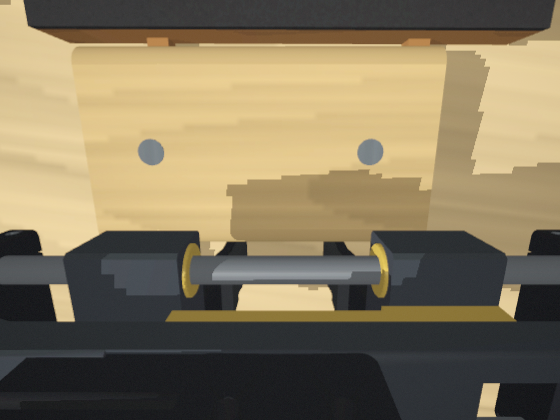

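View pics/scrop2.png

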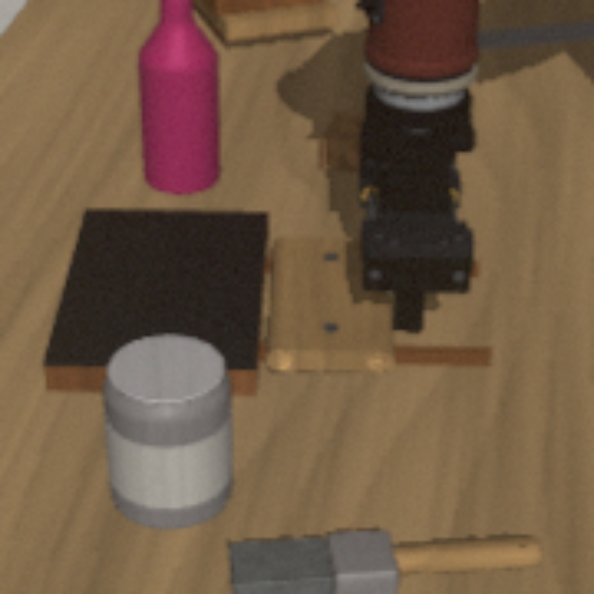

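The board is now square to the pad and the fingers, with holes at (151,152) and (371,152), and the gap to the wall is about 8 mm. I'll push it into contact.

```bash
python3 -m pendant '[[[0,0,0],[0.002,0,0],0.5],[[0,0,0],[0.004,0,0],0.5],[[0,0,0],[0.006,0,0],0.5],[[0,0,0],[0.0075,0,0],0.5],[[0,0,0],[0.009,0,0],0.5],[[0,0,0],[0.01,0,0],0.5],[[0,0,0],[0.011,0,0],0.5],[[0,0,0],[0.011,0,0],0.5],[[0,0,0],[0.011,0,0],0.5],[[0,0,0],[0.011,0,0],0.5]]'
python3 - <<'E'
from h import *
s=r.state();print(s["force"],s["tcp_pos"])
c=snap("wrist","3")
s=r.state();print(s["force"],s["tcp_pos"])
E
```

```text
clock: 4.1
tcp_pos: [511.4, -86.5, 30.2]
tool_rot: [-3.139, 0.008, 0.127]
force: [-12.6, -3.2, 10.5]
finger_gap: 43.6
[-12.61566843  -3.16017891  10.51862891] [511.36573895 -86.52408568  30.21061594]
[-13.20040278  -2.74497257  11.15085988] [511.34667401 -86.52566914  30.1979535 ]
```

View pics/wrist3.png

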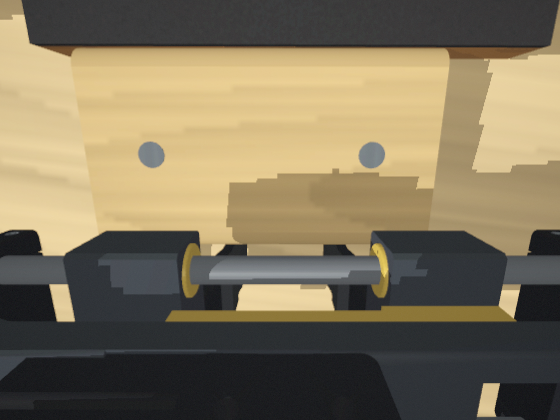

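```bash
cat >> h.py <<'E'
from scipy.spatial.transform import Rotation as Ro
C=np.array([687.5,-67.,0]);RP=Ro.from_euler("z",.125).as_matrix()
def topad(p): return RP.T@(np.asarray(p)-C)
def tool():
    s=r.state(); return topad(s["tcp_pos"]), RP.T@Ro.from_euler("xyz",s["tool_rot"]).as_matrix(), s
def rel(pp,phi,T=None):
    "shift (mm) and turn in tool axes to reach pad-frame TCP pp, tilt phi (tip forward), yaw square"
    p,R,s=tool()
    Rt=np.array([[np.cos(phi),0,np.sin(phi)],[0,-1,0],[np.sin(phi),0,-np.cos(phi)]])
    return Ro.from_matrix(R.T@Rt).as_rotvec(), R.T@(np.asarray(pp)-p)
def path(th,D,k=.4,s0=11.,wall=-75.,y=2.6,tmax=1.0):
    phi=k*th; n=np.array([np.cos(phi),0,np.sin(phi)]);z=np.array([np.sin(phi),0,-np.cos(phi)])
    N=np.array([wall-9-74*np.cos(th),y,19+74*np.sin(th)])
    s=s0+9*(th-phi); return N-18.5*n-s*z+np.array([D,0,0]),phi
E
python3 - <<'E'
from h import *
p,R,s=tool();print(p.round(1),s["force"].round(1),s["q"].round(2))
for th in np.arange(0,.71,.1):
    pp,phi=path(th,2.5,wall=-75.7); t,d=rel(pp,phi); print(round(th,2),pp.round(1),t.round(3),(d/1000).round(4))
E
```

```text
[-177.2    2.6   30.2] [-13.2  -2.7  11.2] [-0.32  0.25  1.95 -0.    0.96  1.13]
0.0 [-174.7    2.6   30. ] [-0.002  0.008  0.002] [ 0.0025 -0.      0.0002]
0.1 [-174.8    2.6   37.2] [-0.002  0.048  0.002] [ 0.0024 -0.     -0.007 ]
0.2 [-174.1    2.6   44.3] [-0.003  0.088  0.002] [ 0.003  -0.     -0.0141]
0.3 [-172.8    2.6   51.2] [-0.003  0.128  0.002] [ 0.0043 -0.0001 -0.021 ]
0.4 [-170.7    2.6   57.9] [-0.003  0.168  0.002] [ 0.0063 -0.0001 -0.0277]
0.5 [-168.     2.6   64.2] [-0.003  0.208  0.002] [ 0.0089 -0.0001 -0.0341]
0.6 [-164.6    2.6   70.2] [-0.003  0.248  0.002] [ 0.0123 -0.0001 -0.0401]
0.7 [-160.7    2.6   75.8] [-0.003  0.288  0.002] [ 0.0162 -0.0001 -0.0457]
```

```bash
python3 -m pendant '[[[0,0.008,0],[0.0025,0,0],0.5],[[0,0.028,0],[0.0025,0,-0.0035],0.5],[[0,0.048,0],[0.0025,0,-0.007],0.5],[[0,0.068,0],[0.0027,0,-0.0105],0.5],[[0,0.088,0],[0.003,0,-0.014],0.5],[[0,0.108,0],[0.0036,0,-0.0175],0.5],[[0,0.128,0],[0.0043,0,-0.021],0.5],[[0,0.148,0],[0.0052,0,-0.0243],0.5],[[0,0.168,0],[0.0063,0,-0.0277],0.5],[[0,0.168,0],[0.0063,0,-0.0277],0.5]]'
python3 - <<'E'
from h import *
c=snap("wrist","4"); c=snap("side","4"); cv2.imwrite("pics/scrop4.png",cv2.resize(c["pixels"][110:290,180:360,::-1],None,fx=3.3,fy=3.3))
p,R,s=tool();print(p.round(1),s["force"].round(1),np.arcsin(R[0,2]))
E
```

```text
clock: 5.4
tcp_pos: [512.6, -86.1, 55.4]
tool_rot: [-3.137, -0.149, 0.127]
force: [-17.3, -6.8, 2.5]
finger_gap: 43.8
[-175.9    2.9   55.2] [-16.2  -7.7   3.8] 0.14880974730029647
```

View pics/wrist4.png

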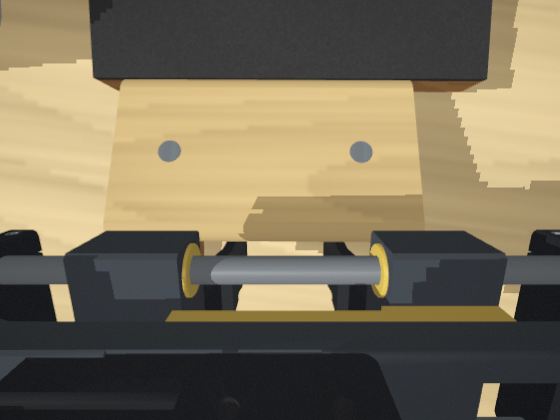

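View pics/scrop4.png

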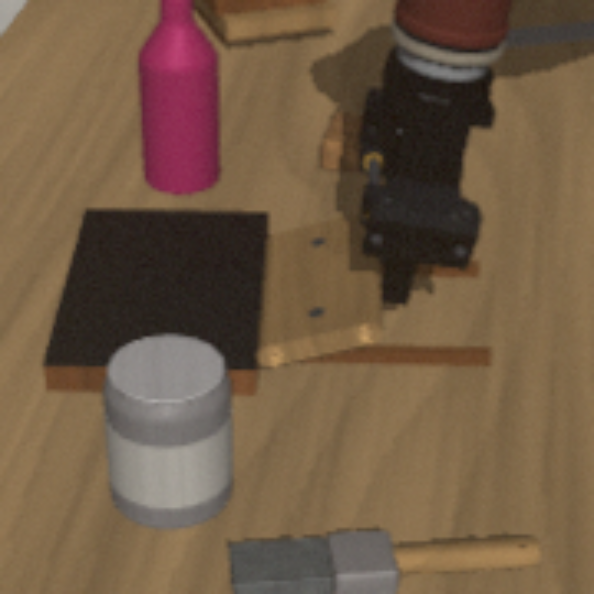

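The side view shows the near edge rising, with the edge line running from (270,360) to (368,333) in the crop. I'll measure the tilt from depth and plan the next stretch.

```bash
cat >> h.py <<'E'
def board(c,u0,u1,v0,v1):
    m=np.zeros((420,560),np.uint8);m[v0:v1,u0:u1]=1
    P=(cloud(c,m)-C)@RP; ok=P[:,2]>12
    P=P[ok]; ctr=np.median(P,0)
    for _ in range(3):
        n=np.linalg.svd(P-P.mean(0),full_matrices=False)[2][2]; d=(P-P.mean(0))@n; P=P[abs(d)<max(2,1.5*d.std())]
    n*=np.sign(n[2]); return P.mean(0),n,P
E
python3 - <<'E'
from h import *
c=dict(np.load("/tmp/wrist4.npz"))
m,n,P=board(c,130,400,95,225); print(m.round(1),n.round(3),"tilt x",np.arctan2(-n[0],n[2]),P.min(0).round(1),P.max(0).round(1))
for t in (.3,.35,.4):print(t,(path(t,0,wall=-75.7)[0]).round(1))
E
```

```text
[-120.4   14.    41.7] [ 0.293 -0.002  0.956] tilt x -0.2976487505958752 [-153.6  -58.6   29.4] [-85.1  87.7  53.6]
0.3 [-175.3    2.6   51.2]
0.35 [-174.3    2.6   54.6]
0.4 [-173.2    2.6   57.9]
```

```bash
cat >> h.py <<'E'
def path2(th,D,th0,ph0,s0,kk,wall=-75.7,y=2.9):
    phi=ph0+kk*(th-th0); n=np.array([np.cos(phi),0,np.sin(phi)]);z=np.array([np.sin(phi),0,-np.cos(phi)])
    N=np.array([wall-9-74*np.cos(th),y,19+74*np.sin(th)])
    s=s0+9*((th-th0)-(phi-ph0)); return N-18.5*n-s*z+np.array([D,0,0]),phi
E
python3 - <<'E'
from h import *
p,R,s=tool();print(p.round(1),s["force"].round(1),s["q"].round(2))
for th in np.arange(.3,.91,.05):
    pp,phi=path2(th,2,.3,.149,16,.7); t,d=rel(pp,phi); print(round(th,2),pp.round(1),round(phi,2),t.round(3),(d/1000).round(4))
E
```

```text
[-175.9    2.9   55.2] [-16.2  -7.7   3.8] [-0.36  0.11  2.06  0.1   0.85  1.02]
0.3 [-174.1    2.9   53.9] 0.15 [-0.005  0.     0.002] [0.0016 0.     0.0015]
0.35 [-173.4    2.9   56.9] 0.18 [-0.005  0.035  0.002] [ 0.0028  0.     -0.0012]
0.4 [-172.5    2.9   59.7] 0.22 [-0.005  0.07   0.002] [ 0.0041  0.     -0.0039]
0.45 [-171.4    2.9   62.4] 0.25 [-0.005  0.105  0.002] [ 0.0056 -0.     -0.0064]
0.5 [-170.1    2.9   65.1] 0.29 [-0.005  0.14   0.002] [ 0.0072 -0.     -0.0089]
0.55 [-168.6    2.9   67.6] 0.32 [-0.005  0.175  0.002] [ 0.009  -0.     -0.0111]
0.6 [-167.     2.9   70. ] 0.36 [-0.005  0.21   0.002] [ 0.011  -0.     -0.0133]
0.65 [-165.2    2.9   72.3] 0.39 [-0.005  0.245  0.002] [ 0.0131 -0.     -0.0153]
0.7 [-163.2    2.9   74.5] 0.43 [-0.005  0.28   0.002] [ 0.0154 -0.     -0.0172]
0.75 [-161.1    2.9   76.6] 0.46 [-0.005  0.315  0.002] [ 0.0178 -0.     -0.0189]
0.8 [-158.8    2.9   78.5] 0.5 [-0.005  0.35   0.001] [ 0.0204 -0.     -0.0204]
0.85 [-156.4    2.9   80.2] 0.53 [-0.005  0.385  0.001] [ 0.023  -0.     -0.0218]
0.9 [-153.8    2.9   81.8] 0.57 [-0.005  0.42   0.001] [ 0.0258 -0.     -0.023 ]
```

```bash
python3 -m pendant '[[[0,0.035,0],[0.0028,0,-0.0012],0.5],[[0,0.07,0],[0.0041,0,-0.0039],0.5],[[0,0.105,0],[0.0056,0,-0.0064],0.5],[[0,0.14,0],[0.0072,0,-0.0089],0.5],[[0,0.175,0],[0.009,0,-0.0111],0.5],[[0,0.21,0],[0.011,0,-0.0133],0.5],[[0,0.245,0],[0.0131,0,-0.0153],0.5],[[0,0.28,0],[0.0154,0,-0.0172],0.5],[[0,0.315,0],[0.0178,0,-0.0189],0.5],[[0,0.315,0],[0.0178,0,-0.0189],0.5]]'
python3 - <<'E'
from h import *
c=snap("wrist","5"); t=snap("side","5"); cv2.imwrite("pics/scrop5.png",cv2.resize(t["pixels"][110:290,180:360,::-1],None,fx=3.3,fy=3.3))
p,R,s=tool();print(p.round(1),s["force"].round(1),np.arcsin(R[0,2]))
m,n,P=board(c,180,370,140,215); print(m.round(1),n.round(3),"tilt x",np.arctan2(n[0],n[2]),P.min(0).round(1),P.max(0).round(1))
E
```

```text
clock: 6.75
tcp_pos: [527.1, -84.4, 76.6]
tool_rot: [-3.137, -0.464, 0.125]
force: [-0.7, -0.8, -0.9]
finger_gap: 43.5
[-161.     2.7   76.8] [-1.8 -0.5  1.2] 0.46354867377648135
[-108.     9.5   55.2] [ 0.699 -0.001  0.715] tilt x 0.7739404430390511 [-133.9  -57.7   21.7] [-73.2  79.7  81. ]
```

View pics/wrist5.png

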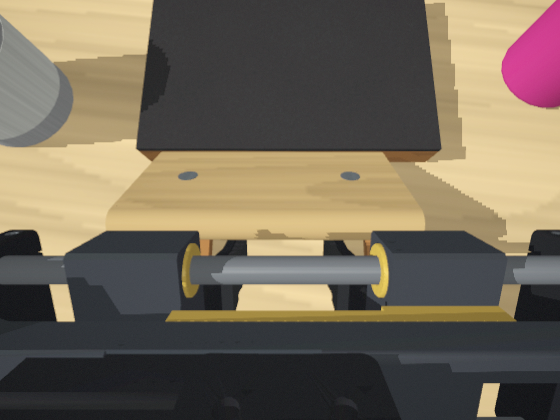

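View pics/scrop5.png

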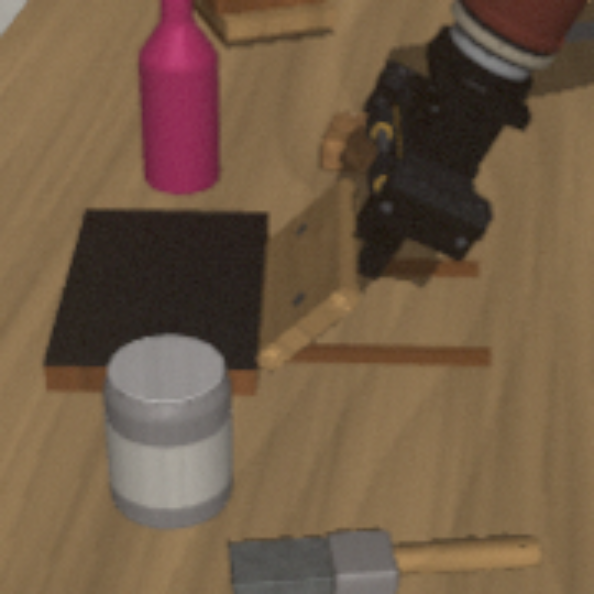

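Run:
```python
from h import *
p,R,s=tool();print(p.round(1),s["force"].round(1),s["q"].round(2))
for th in np.arange(.8,1.71,.06):
    pp,phi=path2(th,2,.774,.4635,17.3,.4); t,d=rel(pp,phi); print(round(th,2),pp.round(1),round(phi,2),t.round(3),(d/1000).round(4))
```

```text
[-161.     2.7   76.8] [-1.8 -0.5  1.2] [-0.46 -0.05  2.25  0.46  0.61  0.65]
0.8 [-158.7    2.9   79.2] 0.47 [-0.005  0.01   0.001] [ 0.0032 -0.0002 -0.0011]
0.86 [-155.7    2.9   81.9] 0.5 [-0.005  0.034  0.001] [ 0.007  -0.0002 -0.0022]
0.92 [-152.6    2.9   84.3] 0.52 [-0.005  0.058  0.001] [ 0.0109 -0.0002 -0.003 ]
0.98 [-149.3    2.9   86.6] 0.55 [-0.005  0.082  0.   ] [ 0.0149 -0.0002 -0.0035]
1.04 [-145.8    2.9   88.6] 0.57 [-0.005  0.106  0.   ] [ 0.0189 -0.0002 -0.0038]
1.1 [-142.3    2.9   90.4] 0.59 [-0.005  0.13   0.   ] [ 0.0229 -0.0002 -0.0038]
1.16 [-138.6    2.9   91.9] 0.62 [-0.005  0.154  0.   ] [ 0.0269 -0.0002 -0.0035]
1.22 [-134.7    2.9   93.2] 0.64 [-0.005  0.178  0.   ] [ 0.0308 -0.0002 -0.003 ]
1.28 [-130.8    2.9   94.2] 0.67 [-0.005  0.202  0.   ] [ 0.0348 -0.0002 -0.0021]
1.34 [-126.9    2.9   95. ] 0.69 [-0.005  0.226  0.   ] [ 0.0387 -0.0002 -0.001 ]
1.4 [-122.8    2.9   95.4] 0.71 [-0.005  0.25   0.   ] [ 0.0425 -0.0002  0.0004]
1.46 [-118.7    2.9   95.6] 0.74 [-0.005  0.274 -0.   ] [ 0.0463 -0.0001  0.002 ]
1.52 [-114.6    2.9   95.6] 0.76 [-0.005  0.298 -0.   ] [ 0.05   -0.0001  0.0039]
1.58 [-110.4    2.9   95.2] 0.79 [-0.005  0.322 -0.   ] [ 0.0535 -0.0001  0.0061]
1.64 [-106.3    2.9   94.6] 0.81 [-0.005  0.346 -0.   ] [ 0.0569 -0.0001  0.0085]
1.7 [-102.1    2.9   93.7] 0.83 [-0.005  0.37  -0.   ] [ 0.0602 -0.0001  0.0112]
```

Run:
```python
from h import *
for th in np.arange(.8,1.71,.06):
    pp,phi=path2(th,2,.774,.4635,17.3-4*(th-.774)/.85,.2); t,d=rel(pp,phi); print(round(th,2),pp.round(1),round(phi,2),t.round(3),(d/1000).round(4))
```

```text
0.8 [-158.6    2.9   79.2] 0.47 [-0.005  0.005  0.001] [ 0.0032 -0.0002 -0.0011]
0.86 [-155.5    2.9   82.1] 0.48 [-0.005  0.017  0.001] [ 0.0073 -0.0002 -0.0023]
0.92 [-152.2    2.9   84.7] 0.49 [-0.005  0.029  0.001] [ 0.0114 -0.0002 -0.0031]
0.98 [-148.7    2.9   87.1] 0.5 [-0.005  0.041  0.001] [ 0.0156 -0.0002 -0.0038]
1.04 [-145.1    2.9   89.3] 0.52 [-0.005  0.053  0.001] [ 0.0198 -0.0002 -0.0041]
1.1 [-141.4    2.9   91.3] 0.53 [-0.005  0.065  0.001] [ 0.024  -0.0002 -0.0042]
1.16 [-137.5    2.9   93. ] 0.54 [-0.005  0.077  0.   ] [ 0.0283 -0.0002 -0.004 ]
1.22 [-133.5    2.9   94.5] 0.55 [-0.005  0.089  0.   ] [ 0.0325 -0.0002 -0.0035]
1.28 [-129.5    2.9   95.7] 0.56 [-0.005  0.101  0.   ] [ 0.0367 -0.0002 -0.0028]
1.34 [-125.3    2.9   96.6] 0.58 [-0.005  0.113  0.   ] [ 0.0408 -0.0002 -0.0018]
1.4 [-121.1    2.9   97.3] 0.59 [-0.005  0.125  0.   ] [ 0.0449 -0.0002 -0.0006]
1.46 [-116.9    2.9   97.8] 0.6 [-0.005  0.137  0.   ] [ 0.0489 -0.0001  0.0009]
1.52 [-112.6    2.9   97.9] 0.61 [-0.005  0.149  0.   ] [ 0.0528 -0.0001  0.0027]
1.58 [-108.3    2.9   97.8] 0.62 [-0.005  0.161  0.   ] [ 0.0566 -0.0001  0.0047]
1.64 [-104.     2.9   97.5] 0.64 [-0.005  0.173  0.   ] [ 0.0602 -0.0001  0.007 ]
1.7 [-99.8   2.9  96.8] 0.65 [-0.005  0.185  0.   ] [ 0.0638 -0.0001  0.0094]
```

```bash
python3 -m pendant '[[[0,0.005,0],[0.0032,0,-0.0011],0.5],[[0,0.017,0],[0.0073,0,-0.0023],0.5],[[0,0.029,0],[0.0114,0,-0.0031],0.5],[[0,0.041,0],[0.0156,0,-0.0038],0.5],[[0,0.053,0],[0.0198,0,-0.0041],0.5],[[0,0.065,0],[0.024,0,-0.0042],0.5],[[0,0.077,0],[0.0283,0,-0.004],0.5],[[0,0.089,0],[0.0325,0,-0.0035],0.5],[[0,0.101,0],[0.0367,0,-0.0028],0.5],[[0,0.101,0],[0.0367,0,-0.0028],0.5]]'
python3 - <<'E'
from h import *
c=snap("wrist","6"); t=snap("side","6"); cv2.imwrite("pics/scrop6.png",cv2.resize(t["pixels"][110:290,180:360,::-1],None,fx=3.3,fy=3.3))
p,R,s=tool();print(p.round(1),s["force"].round(1),np.arcsin(R[0,2]),s["q"].round(2))
E
```

```text
clock: 8.1
tcp_pos: [558.9, -80.4, 95.7]
tool_rot: [-3.137, -0.565, 0.125]
force: [-0.1, -0.5, 0.8]
finger_gap: 43.4
[-129.4    2.7   95.6] [0.4 0.1 0. ] 0.5644530335808932 [-0.45 -0.05  2.24  0.6   0.55  0.54]
```

View pics/wrist6.png

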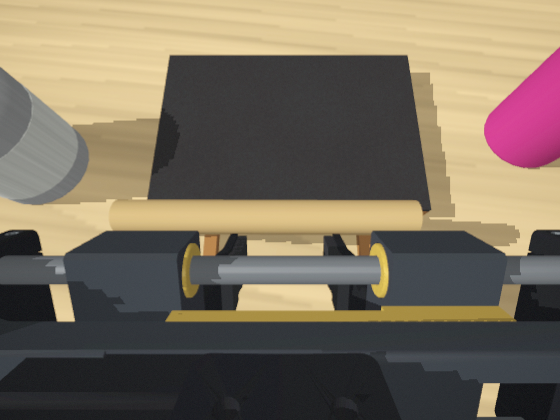

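View pics/scrop6.png

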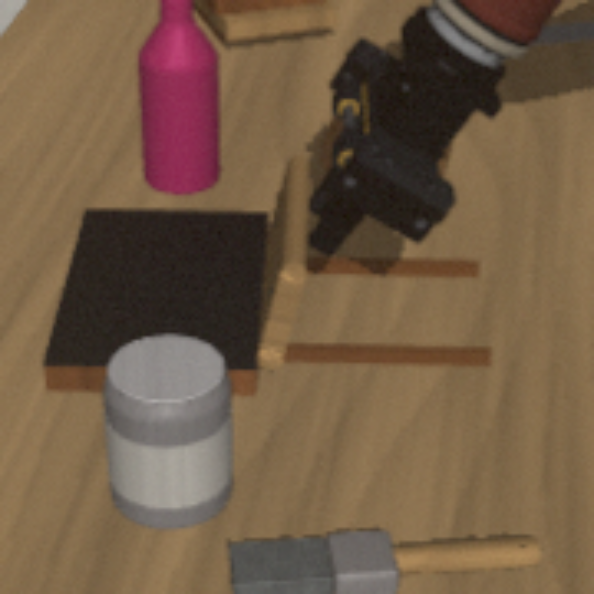

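The board is now nearly upright, with the raised edge across row 215 of the wrist view. I'll push it horizontally past upright.

```bash
python3 -m pendant '[[[0,0,0],[0.0034,0,0.0021],0.5],[[0,0,0],[0.0068,0,0.0043],0.5],[[0,0,0],[0.0101,0,0.0064],0.5],[[0,0,0],[0.0135,0,0.0086],0.5],[[0,0,0],[0.0169,0,0.0107],0.5],[[0,0,0],[0.0203,0,0.0128],0.5],[[0,0,0],[0.0237,0,0.015],0.5],[[0,0,0],[0.027,0,0.0171],0.5],[[0,0,0],[0.027,0,0.0171],0.5],[[0,0,0],[0.027,0,0.0171],0.5]]'
python3 - <<'E'
from h import *
c=snap("wrist","7"); t=snap("side","7"); cv2.imwrite("pics/scrop7.png",cv2.resize(t["pixels"][110:290,180:360,::-1],None,fx=3.3,fy=3.3))
p,R,s=tool();print(p.round(1),s["force"].round(1),np.arcsin(R[0,2]),s["q"].round(2))
E
```

```text
clock: 9.45
tcp_pos: [590.3, -76.3, 95.5]
tool_rot: [-3.137, -0.564, 0.125]
force: [0.1, -0.3, -0.1]
finger_gap: 43.4
[-97.6   2.9  95.5] [-0.7  1.1  0.2] 0.5643025550487363 [-0.41  0.02  2.16  0.58  0.53  0.59]
```

View pics/wrist7.png

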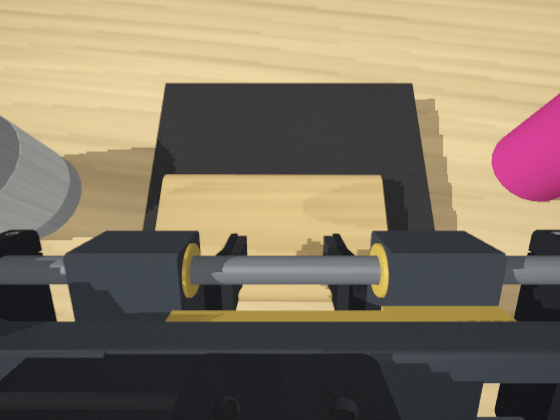

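View pics/scrop7.png

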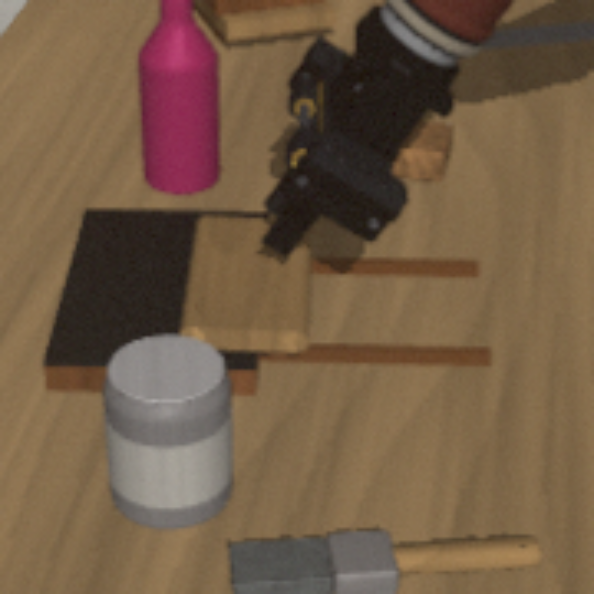

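The board flipped: it now lies hole face down over the near edge of the pad, spanning about x=185–305 in the crop. I'll withdraw back and up, then measure.

Run:
```python
from h import *
for pp,ph in (((-120,3,115),.5),((-170,8,125),.2),((-190,8,110),0)):
    t,d=rel(pp,ph);print(t.round(3),(d/1000).round(4))
```

```text
[-0.005 -0.064  0.   ] [-0.0085 -0.0003 -0.0284]
[-0.005 -0.364  0.001] [-0.0454 -0.0054 -0.0636]
[-0.005 -0.564  0.002] [-0.0703 -0.0054 -0.0616]
```

```bash
python3 -m pendant '[[[0,-0.03,0],[-0.0042,0,-0.0142],0.5],[[0,-0.064,0],[-0.0085,0,-0.0284],0.5],[[0,-0.14,0],[-0.02,-0.002,-0.04],0.5],[[0,-0.25,0],[-0.032,-0.004,-0.052],0.5],[[0,-0.364,0],[-0.0454,-0.0054,-0.0636],0.5],[[0,-0.464,0],[-0.058,-0.0054,-0.0626],0.5],[[0,-0.564,0],[-0.0703,-0.0054,-0.0616],0.5],[[0,-0.564,0],[-0.0703,-0.0054,-0.0616],0.5],[[0,-0.564,0],[-0.0703,-0.0054,-0.0616],0.5],[[0,-0.564,0],[-0.0703,-0.0054,-0.0616],0.5]]'
python3 - <<'E'
from h import *
c=snap("wrist","8"); t=snap("side","8"); q=snap("top","8"); cv2.imwrite("pics/scrop8.png",cv2.resize(t["pixels"][140:280,180:360,::-1],None,fx=4,fy=4))
p,R,s=tool();print(p.round(1),s["force"].round(1),np.arcsin(R[0,2]),s["q"].round(2))
E
```

```text
clock: 10.8
tcp_pos: [497.9, -82.8, 110.2]
tool_rot: [-3.137, -0.002, 0.128]
force: [-0.4, -0.8, 1.3]
finger_gap: 43.6
[-190.     7.8  110.3] [-0.3 -0.8 -0. ] 0.0012700183114656128 [-0.32  0.08  1.96  0.    1.1   1.12]
```

View pics/wrist8.png

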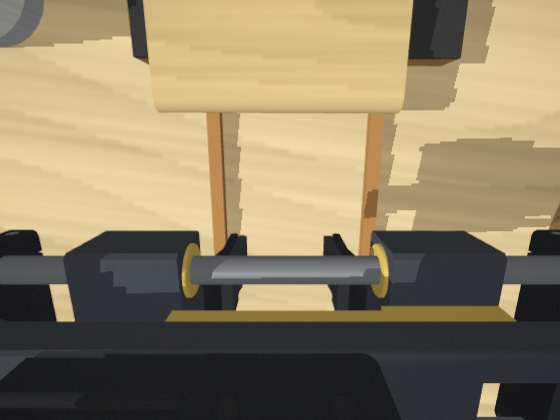

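View pics/scrop8.png

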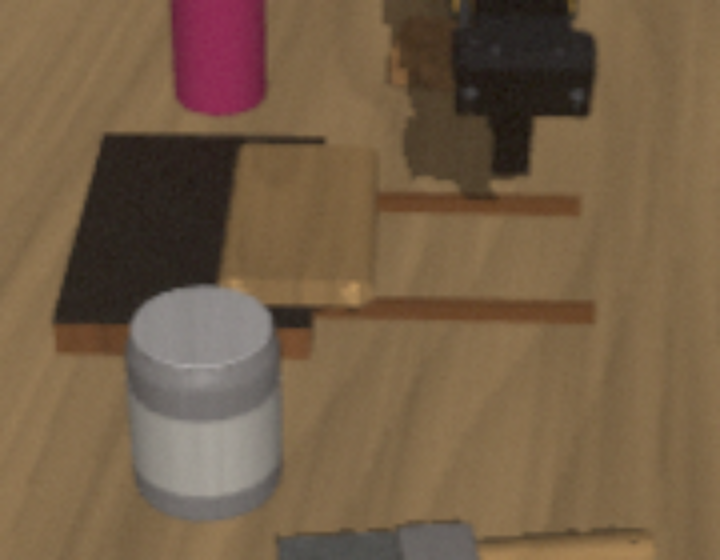

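Run:
```python
from h import *
c=dict(np.load("/tmp/wrist8.npz"))
m,n,P=board(c,165,400,2,95); print(m.round(1),n.round(3),np.arctan2(n[0],n[2]).round(3))
print("near edge wrist", [topad(onz(c,[(u,107)],z)[0]).round(1) for u in (160,280,400) for z in (26,36)])
q=dict(np.load("/tmp/top8.npz"));pp=(cloud(q)-C)@RP
sel=(pp[:,2]>34)&(pp[:,2]<58)&(abs(pp[:,1])<105)&(pp[:,0]<60)&(pp[:,0]>-150);B=pp[sel]
print(len(B),np.percentile(B,[1,50,99],axis=0).round(1))
m=B.mean(0);n=np.linalg.svd(B-m,full_matrices=False)[2][2];print(n.round(3))
```

```text
[-74.1  10.7  43.3] [-0.003 -0.001  1.   ] -0.003
near edge wrist [array([-107.1,   95.7,   26. ]), array([-107.9,   91.7,   36. ]), array([-106.9,   12.1,   26. ]), array([-107.7,   11.9,   36. ]), array([-106.7,  -71.1,   26. ]), array([-107.5,  -67.5,   36. ])]
2120 [[-109.6  -64.6   37. ]
 [ -65.2   13.1   43.8]
 [ -19.7   90.3   49.4]]
[-0.002  0.001  1.   ]
```

Run:
```python
import cv2
cv2.imwrite("pics/tcrop8.png",cv2.resize(cv2.imread("pics/top8.png")[140:290,240:420],None,fx=4,fy=4))
```

```text
(no output)
```

View pics/tcrop8.png

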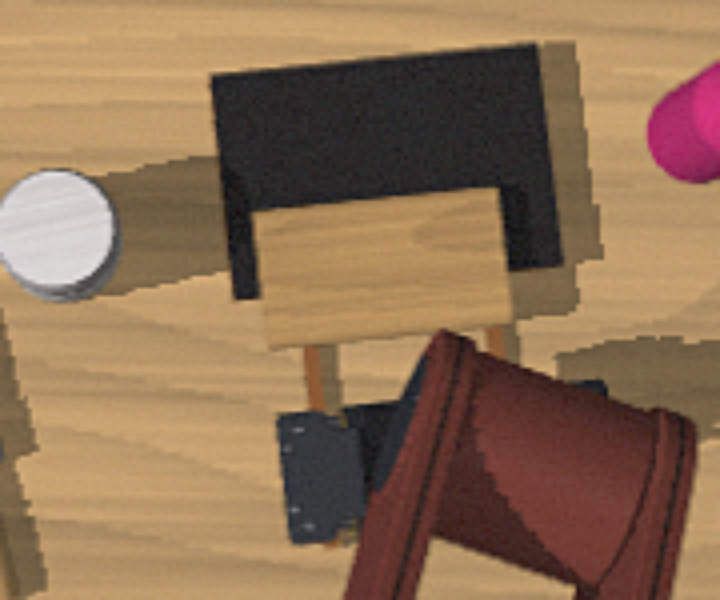

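The board is flat, with its top at 43–44 mm and its normal vertical. Its centre is at pad (-62, 12) and it is square. I'll push it on with the fingertips about 31 mm above the bench, so they clear the pad.

```bash
python3 -m pendant '[[[0,0,0],[0,-0.003,0.025],0.5],[[0,0,0],[0.01,-0.003,0.05],0.5],[[0,0,0],[0.03,-0.003,0.054],0.5],[[0,0,0],[0.05,-0.003,0.054],0.5],[[0,0,0],[0.062,-0.003,0.054],0.5],[[0,0,0],[0.068,-0.003,0.054],0.5],[[0,0,0],[0.074,-0.003,0.054],0.5],[[0,0,0],[0.08,-0.003,0.054],0.5],[[0,0,0],[0.086,-0.003,0.054],0.5],[[0,0,0],[0.092,-0.003,0.054],0.5]]'
python3 - <<'E'
from h import *
c=snap("wrist","9")
p,R,s=tool();print(p.round(1),s["force"].round(1),np.arcsin(R[0,2]))
t,d=rel((-63,11,56),0);print(t.round(3),d.round(1))
E
```

```text
clock: 12.2
tcp_pos: [589.2, -68.0, 56.4]
tool_rot: [-3.138, -0.001, 0.127]
force: [-1.8, -0.1, 1.5]
finger_gap: 43.2
[-96.8  11.2  56.6] [-1.   0.3  0.7] 0.002499833491076004
[-0.004 -0.003  0.002] [33.8  0.3  0.7]
```

View pics/wrist9.png

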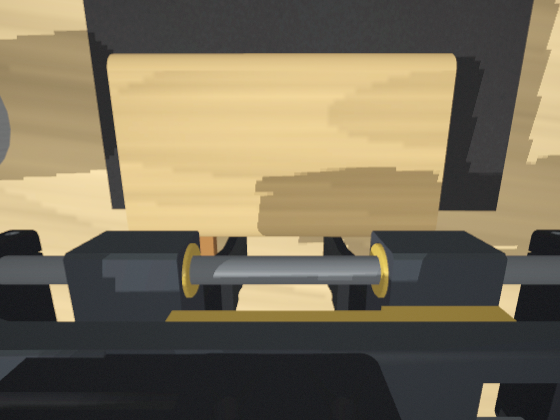

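```bash
python3 -m pendant '[[[0,0,0],[0.006,0,0],0.5],[[0,0,0],[0.012,0,0],0.5],[[0,0,0],[0.018,0,0],0.5],[[0,0,0],[0.024,0,0],0.5],[[0,0,0],[0.03,0,0],0.5],[[0,0,0],[0.036,0,0],0.5],[[0,0,0],[0.036,0,0],0.5],[[0,0,0],[0.026,0,0],0.5],[[0,0,0],[0,0,-0.02],0.5],[[0,0,0],[-0.05,0,-0.06],0.5]]'
python3 -m pendant '[[[0,0,0],[-0.03,0,-0.03],0.5],[[0,0,0],[-0.07,0,-0.08],0.5],[[0,0,0],[-0.09,0,-0.12],0.5],[[0,0,0],[-0.1,0,-0.14],0.5],[[0,0,0],[-0.1,0,-0.14],0.5],[[0,0,0],[-0.1,0,-0.14],0.5],[[0,0,0],[-0.1,0,-0.14],0.5],[[0,0,0],[-0.1,0,-0.14],0.5],[[0,0,0],[-0.1,0,-0.14],0.5],[[0,0,0],[-0.1,0,-0.14],0.5]]'
python3 - <<'E'
from h import *
c=snap("wrist","10");q=snap("top","10");t=snap("side","10")
cv2.imwrite("pics/tcrop10.png",cv2.resize(q["pixels"][130:300,200:480,::-1],None,fx=2.8,fy=2.8))
cv2.imwrite("pics/scrop10.png",cv2.resize(t["pixels"][140:300,180:360,::-1],None,fx=3.5,fy=3.5))
pp=(cloud(q)-C)@RP
sel=(pp[:,2]>36)&(pp[:,2]<58)&(abs(pp[:,1])<105)&(abs(pp[:,0])<70);B=pp[sel]
print(len(B),np.percentile(B,[1,50,99],axis=0).round(1))
m=B.mean(0);n=np.linalg.svd(B-m,full_matrices=False)[2][2];print(m.round(1),n.round(3))
# colour: pale region within pad in top image
R=q["pixels"].astype(int);m=(R.max(2)>80);m[:150]=0;m[216:]=0;m[:,:296]=0;m[:,378:]=0
mm=np.zeros((420,560),np.uint8);v,u=np.nonzero(q["z_map"]>0);mm[v[sel],u[sel]]=1
k=max(cv2.findContours(mm,0,2)[0],key=cv2.contourArea);b=cv2.boxPoints(cv2.minAreaRect(k))
W=np.array([topad(x) for x in onz(q,b,44)]);print(b.round(0).tolist(),W.round(1).tolist(),W.mean(0).round(1))
E
```

```text
clock: 13.5
tcp_pos: [539.5, -74.2, 114.5]
tool_rot: [-3.137, 0.0, 0.128]
force: [0.2, -0.2, 1.5]
finger_gap: 43.3
clock: 14.75
tcp_pos: [440.5, -87.6, 254.3]
tool_rot: [-3.137, 0.001, 0.128]
force: [-0.5, 0.9, -0.2]
finger_gap: 43.6
2096 [[-47.2 -64.3  37.7]
 [ -3.   13.6  43.8]
 [ 42.6  91.2  49.5]]
[-2.7 13.6 43.7] [-0.001 -0.     1.   ]
[[300.0, 169.0], [361.0, 162.0], [364.0, 197.0], [304.0, 204.0]] [[42.4, 92.9, 44.0], [43.9, -66.7, 44.0], [-48.0, -65.9, 44.0], [-49.1, 92.7, 44.0]] [-2.7 13.3 44. ]
```

View pics/tcrop10.png

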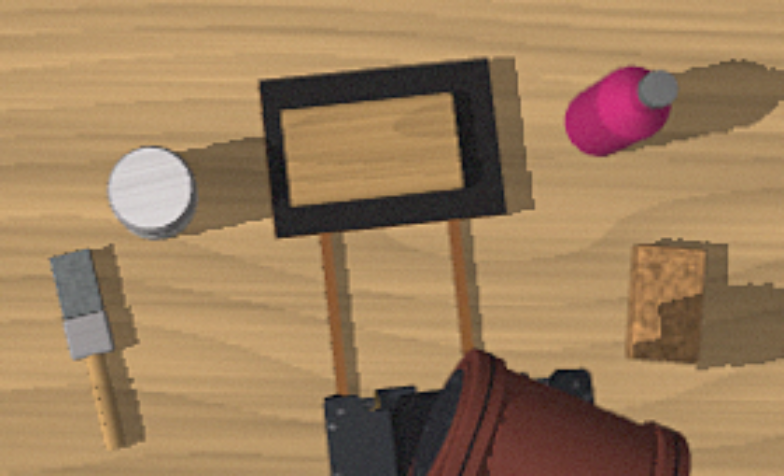

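View pics/scrop10.png

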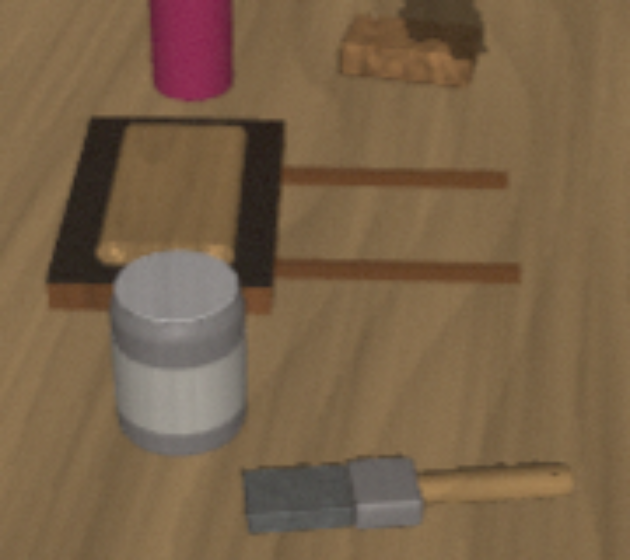

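Both views show the board wholly on the dark pad, square, with no holes visible. It is centred at pad (-3, 13) mm, well within limits, and the bystanders have not moved. I'm handing in.

```bash
python3 -c "
from plant import r
print(r.sign_off())"
```

```text
the job is handed in; nothing more can be done
None
```

The board is turned over and lies flat on the sanding pad, screw-hole face down. I handed the job in at about 15 s; the hand-in reports no verdict.

With half-open fingers between the battens, I pushed the board square against the pad's near edge. I then lifted and tilted the fingertips to tip it up and over, and pushed it on along the pad. I never gripped it.

Last checks from the top and side cameras, after withdrawing the hand to about 250 mm height:
- **Position:** the board's centre is at about (-3, +13) mm in the pad's frame, inside the limits of ±33 and ±34 mm. It is square to the pad within about 0.02 rad.
- **Lying flat:** its surface is level, with the top at about 44 mm above the bench, and no holes are visible.
- **Bystanders:** the can, brush, sanding block and bottle look unmoved in the pictures; I did not measure them again.
- **Robot:** the arm is clear and the last force readings were near zero.

Two things did not go exactly to plan. The finger slipped about 4 mm along the board's edge early in the tipping, so I tilted the tool more to make up for it. Camera depths and heights differed from the stated heights by up to about 3 mm.

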